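# Zero the coffee grinder and set it four clicks coarse

## Task

The coffee grinder has just been put back together after cleaning, so the marks on its flange no longer tell where the burrs meet. Swing the lever of the adjustment collar on its top clockwise (seen from above) until you feel the burrs just touch, without forcing them, then back it off four clicks, let go, and leave everything else on the counter where it stands.

Things in the scene. Friction and masses are not known exactly. Their poses are not given: they have to be found in the camera images.
- grinder: Electric coffee grinder, grey, fixed: foot 205 x 125 x 22, motor column behind, head 110 wide with a half-round front and a flat top 235 above the counter. Origin: centre of the underside; z up, -x is its front (chute). The collar's upright axis is at x = -45, y = 0; round it lies a flat steel flange, radius 46, top at 241, with 20 dashes. The clear hopper has been lifted off it.
- collar (a point): Adjustment collar: knurled aluminium ring, radius 36, from 241 to 275 above the counter. Point: on its axis, 265 above the counter; z up, x along its lever. It only turns: clockwise from above closes the burrs, anticlockwise (yaw growing) opens them. It clicks 20 times a turn (0.314 rad each); let go, it rests in the nearest click. Passing a click takes up to 0.3 N m. It starts 8 to 15 clicks open.
- lever_grip (a point): The collar's one lever: a level radial bar with a round black grip, 16 thick, from 48 to 94 from the axis, 265 above the counter, free all round: it can be pinched from above or pushed from either side, and sweeps above all else. Point: on the bar, 72 from the axis; x outward, z up. Here passing a click takes up to 4 N. A full sweep needs regrasps if the fingers turn with it.
- burr_gap (a joint): Gap of the burrs in the head, m: 0 at touch, +0.000025 per click, negative if pressed; far below the noise of its reading, which tells nothing. Touch comes in the middle of a click (click zero), at a lever angle that differs each time, tied to no mark. From there the collar is springy, about 13 N m per rad: 8 to 10 N on the lever grip is a clear touch; 28 N (0.16 rad past touch) jams the burrs.
- catch_cup: Plain stainless cup, radius 29, 80 tall, upright on the grinder's foot under the chute; origin at the centre of its underside. Not to be moved.
- hopper: Clear plastic bean hopper, upright on the counter, radius 30 at the foot and 55 at the rim, 115 tall; origin at the centre of its underside. Not to be moved.
- mug: White ceramic mug, radius 41, 92 tall, handle at its +y; origin at the centre of its underside. Not to be moved.
- brush: Cleaning brush lying along its x, 160 long; origin in the middle of its underside. Not to be moved.
- plate: White ceramic plate, radius 100, 20 tall; origin at the centre of its underside. Not to be moved.
- canister: Stainless canister with lid and small knob, radius 48, 170 tall; origin at the centre of its underside. Not to be moved.
- egg_mould: Grey silicone egg mould with six cups, 130 x 186 x 43; origin at the centre of its underside. Not to be moved.

How it is judged:
By the outcome, as a careful person would: the job done as asked, in the order asked, and still so for the second after the job is handed in, with the robot touching nothing.
It also fails if it takes over 67 s, if anything falls off the work surface, if the arm or the gripper's body presses on something with over 40 N, if the wrist force passes 120 N, or if a joint passes its speed limit or range.

## Robot

A 7-joint arm with a two-finger parallel gripper is mounted at the origin on the work surface. World frame = base frame: x ahead of the robot, y to its left, z up, the work surface at z = 0. Lengths are in mm, angles in rad, forces in N, time in s.
With the tool pointing down it reaches from about 350 to 900 mm from the base axis. Payload 8.1 kg.
Tool frame: the origin (TCP) lies at the very end of the fingers, on their centre line; the grasp point (between the pads) lies 19 mm behind it; z points along the fingers, y is the line along which they close (so a half turn about z gives the same grasp; the last joint's range is limited). The gripper opens to 92 mm and grips with 3 to 60 N. Pads are 19 mm wide; open, the fingers measure 130 mm over their backs; the gripper's body (75 mm by 190 mm) begins 47 mm behind the grasp point.
Start: joints at [-1.382, 0.434, 0.025, 1.573, -0.012, 1.134, -0.075], TCP at [179.825, 598.585, 226.742] pointing down, gripper open.
Joint ranges: [-2.62, 2.62], [-0.44, 2.09], [-1.27, 1.32], [0.08, 2.57], [-1.32, 4.46], [0.12, 2], [-2.74, 2.74]. Speed limits (rad/s): [2.22, 2.22, 3.01, 3.01, 3.14, 3.14, 3.14].

## Interface

Orientations are given as a unit quaternion [x, y, z, w].
In Python, from plant import sensors, cams, bot gives the robot as it stands. The module is installed in compiled form; this text tells all that it offers.
- The arm moves only by the tool arm_command, never from a script. Its argument "steps" is a list of rows, each an object with "xyz": the shift along the tool's x, y, z in mm, a list of three; "turn": the turn about the tool's z in rad. A call has 1 to 20 rows; each row is the pose to reach, as a shift and turn from the pose commanded when the call began, along the tool's axes at that moment; what a row does not reach only later rows make up. A row lasts 1/10 s, in which the tool goes at most 50 mm and 8.59 degrees, less where a joint would pass 70% of its speed; a pose out of reach is approached as far as the arm can. A call with a gripper value outside its range is refused whole. "grip" is the opening, from 0 (shut) to 1 (fully open), set as the call begins (left out, the last holds). The fingers move at their own pace and stop on an object; "squeeze" is the grip in N (left out, the last holds). Time passes only in rows, so rows that repeat a pose let the fingers close. It gives the time, the measured TCP pose, the force, the opening and the grip force at its end, in the units of the state.
- sensors.get_obs(): the state, without advancing time (a new reading comes with each control period).
- cams.snapshot(name): name is "side" or "top"; returns the picture (384x512x3 uint8, red, green, blue); there is no depth.
- cams.camera_params(name): a dict with "fx", "fy", "cx", "cy" (pixels), "distortion" ([k1, k2, p1, p2, k3] as OpenCV has them; the pictures are not rectified), "view" (4x4, takes a point from world to camera coordinates). Camera axes: x right, y down, z forward; pixel columns grow to the right and rows downward; lengths in mm; the calibration is good to about 2 mm. A picture is of the moment at which its call begins. camera_params takes no time and is no camera call.
- bot.finish_job(): hands the job in; it is judged then, once.
The state is a dict: "t": time; "qpos": joint angles; "qvel": joint speeds; "tau": joint torques, N m; "position": TCP position; "eef_rot": TCP orientation; "force": force on the tool from outside, world axes, zero at the start; "ft_torque": the same for the moment, N m; "opening": finger opening in mm; "gripper_force": force on a finger pad.
Only numpy, scipy, OpenCV 4.12 (cv2) and the standard library are available. Lean on these libraries where they do the work, as an engineer would, in place of code of your own. Each camera call takes 0.05 s, during which the arm holds its last target. There are 200 camera calls.

## Working session

There is one attempt and no reset: what is moved stays moved. The work goes in short steps, Python scripts to look and compute and a tool call to move; the robot and the scene stay as the last step left them, time stands still between calls to the robot, and variables do not carry over. Pictures are saved under pics/ and viewed, at most 10 in all, crops included, and the job is handed in when it is done.

Besides the shell and the picture viewer there is one more tool, called after "Request:" by a JSON object that holds its "fn" and its "kwargs", one argument or row to a line. arm_command: Moves the arm, as the interface text tells. Its arguments: {"type":"object","properties":{"steps":{"type":"array","items":{"type":"object","properties":{"xyz":{"type":"array","items":{"type":"number"}},"turn":{"type":"number"}}}},"grip":{"type":"number"},"squeeze":{"type":"number"}},"required":["steps"]}

```bash
mkdir -p pics; python3 - <<'E'
from plant import sensors, cams, bot
import cv2
for n in("top","side"):
    im=cams.snapshot(n); cv2.imwrite(f"pics/{n}0.png",im[:,:,::-1])
    p=cams.camera_params(n); print(n,p)
o=sensors.get_obs(); print(o)
E
```

```text
top {'fx': 419.13908242862897, 'fy': 419.13908242862897, 'cx': 251.10626494881248, 'cy': 191.26829433985696, 'distortion': array([-0.14579533,  0.        ,  0.        ,  0.        ,  0.        ]), 'view': array([[ 1.46305646e-02, -9.99883014e-01, -4.46152970e-03,
         6.64953020e+01],
       [-9.97625715e-01, -1.42969329e-02, -6.73686131e-02,
         5.58290752e+02],
       [ 6.72969457e-02,  5.43657761e-03, -9.97718179e-01,
         1.62105972e+03],
       [ 0.00000000e+00,  0.00000000e+00,  0.00000000e+00,
         1.00000000e+00]])}
side {'fx': 466.04820904911094, 'fy': 466.04820904911094, 'cx': 259.5273706632861, 'cy': 188.78501027691775, 'distortion': array([-0.02261957,  0.        ,  0.        ,  0.        ,  0.        ]), 'view': array([[ 9.47329578e-01, -3.20064274e-01, -1.12040436e-02,
        -4.74845564e+02],
       [-2.56107488e-01, -7.36096693e-01, -6.26554557e-01,
         2.73338568e+02],
       [ 1.92290470e-01,  5.96423104e-01, -7.79297027e-01,
         1.44650781e+03],
       [ 0.00000000e+00,  0.00000000e+00,  0.00000000e+00,
         1.00000000e+00]])}
{'t': 0.1, 'qpos': array([-1.38158158,  0.43515375,  0.02497947,  1.57401573, -0.01164494,
        1.13400452, -0.07510561]), 'qvel': array([ 6.31360599e-05, -5.04381745e-04, -3.84242560e-04, -3.53825570e-04,
       -2.16687456e-04,  2.59288076e-04,  4.58690696e-04]), 'tau': array([ 3.06552523e-03, -6.69115663e+01,  9.87911336e-01, -3.15143073e+01,
       -6.05863519e-02,  3.73902312e-02,  5.59284604e-05]), 'position': array([179.71239969, 598.11649971, 226.0195109 ]), 'eef_rot': array([ 1.45439399e-01,  9.89366901e-01, -7.15712281e-04, -5.84721607e-05]), 'force': array([0.6833348 , 0.33063284, 1.05213873]), 'ft_torque': array([-0.01780981, -0.02984729,  0.00716643]), 'gripper_force': 0.0, 'opening': 91.77186838900673}
```

View pics/top0.png

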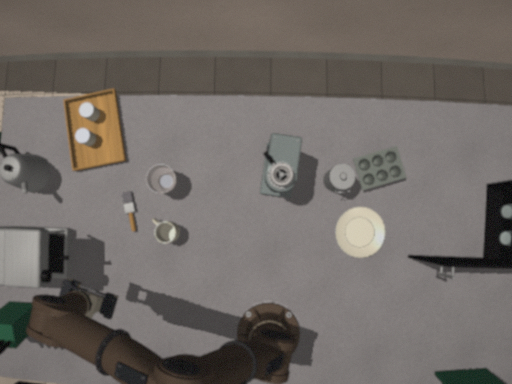

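View pics/side0.png

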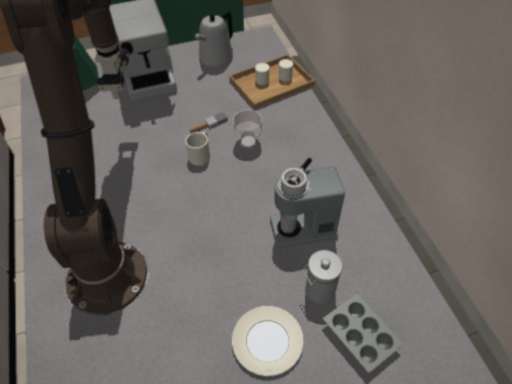

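The top view shows the grinder at about (282,165), its collar at (281,176) and the black lever grip near (268,156). In the side view the collar is at (293,182) and the lever tip at (308,163). Next I measure from enlarged crops.

```bash
cat > h.py <<'E'
import numpy as np, cv2
from plant import cams
def ray(n,uv):
    p=cams.camera_params(n); K=np.array([[p["fx"],0,p["cx"]],[0,p["fy"],p["cy"]],[0,0,1]])
    x=cv2.undistortPoints(np.array([[uv]],float),K,np.array(p["distortion"]))[0,0]
    R=p["view"][:3,:3]; t=p["view"][:3,3]
    return -R.T@t, R.T@np.array([x[0],x[1],1])
def onz(n,uv,z):
    o,d=ray(n,uv); return o+d*(z-o[2])/d[2]
def pix(n,P):
    p=cams.camera_params(n); K=np.array([[p["fx"],0,p["cx"]],[0,p["fy"],p["cy"]],[0,0,1]])
    V=p["view"]; return cv2.projectPoints(np.array([P],float),cv2.Rodrigues(V[:3,:3])[0],V[:3,3],K,np.array(p["distortion"]))[0][0,0]
E
python3 - <<'E'
import cv2,numpy as np
from h import *
a=cv2.imread("pics/top0.png")[125:205,245:315]; b=cv2.imread("pics/side0.png")[145:225,265:335]
cv2.imwrite("pics/z0.png",np.hstack([cv2.resize(i,None,fx=5.6,fy=5.6,interpolation=cv2.INTER_CUBIC) for i in(a,b)]))
for n,c in(("top",(281,176)),("side",(293,182))): print(n,onz(n,c,275))
for n,c in(("top",(268,156)),("side",(307,165))): print(n,onz(n,c,265))
E
```

```text
top [592.07886772 -25.04503104 275.        ]
side [590.43231645 -42.0444527  275.        ]
top [659.79205195  18.42119834 265.        ]
side [656.41679544  12.66128304 265.        ]
```

View pics/z0.png

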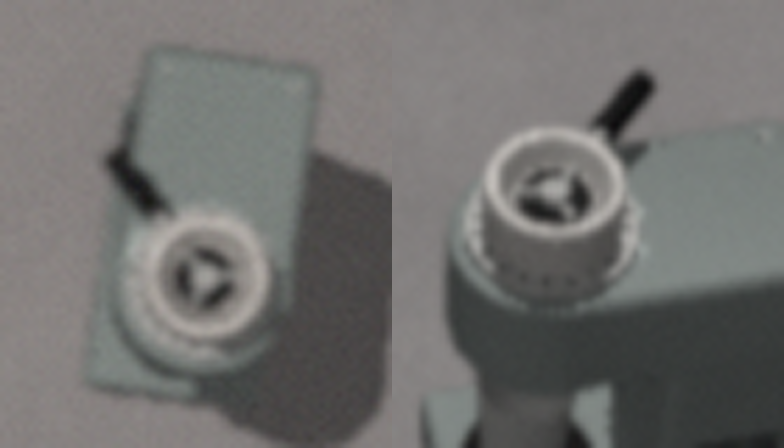

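The crop shows the collar's ring rim centred at about top (281.6,173.4) and side (293.9,177.1). The grip runs from top (273.7,162.1) to (264.8,152.5), and from side (302.6,167.3) to (309.8,158.9).

```bash
python3 - <<'E'
from h import *
from scipy.spatial.transform import Rotation as R
from plant import sensors
for n,c,z in(("top",(281.6,173.4),275),("side",(293.9,177.1),275),("top",(273.7,162.1),265),("side",(302.6,167.3),265),("top",(264.8,152.5),265),("side",(309.8,158.9),265)): print(n,onz(n,c,z).round(1))
o=sensors.get_obs(); print(R.from_quat(o["eef_rot"]).as_matrix().round(3))
E
```

```text
top [600.8 -27.  275. ]
side [599.5 -25.9 275. ]
top [639.5  -0.9 265. ]
side [640.8   8.5 265. ]
top [671.5  29.3 265. ]
side [673.6  32.5 265. ]
[[-0.958  0.288 -0.   ]
 [ 0.288  0.958 -0.001]
 [-0.    -0.001 -1.   ]]
```

Request:
{"fn": "arm_command", "kwargs": {
  "steps": [
    {"xyz": [0,0,-50]},
    {"xyz": [0,0,-100]},
    {"xyz": [0,0,-130]},
    {"xyz": [-40,-27,-130]},
    {"xyz": [-80,-54,-130]},
    {"xyz": [-120,-81,-130]},
    {"xyz": [-160,-107,-130]},
    {"xyz": [-200,-134,-130]},
    {"xyz": [-240,-161,-130]},
    {"xyz": [-280,-188,-130]},
    {"xyz": [-320,-215,-130]},
    {"xyz": [-360,-242,-130]},
    {"xyz": [-400,-268,-130]},
    {"xyz": [-440,-295,-130]},
    {"xyz": [-480,-322,-130]},
    {"xyz": [-520,-349,-130]},
    {"xyz": [-560,-376,-130]},
    {"xyz": [-600,-403,-130]},
    {"xyz": [-624,-419,-130]},
    {"xyz": [-624,-419,-130]}
  ]
}}

```text
validation failed for argument at $.st...
```

```bash
python3 -c "
from plant import sensors
o=sensors.get_obs();print(o['t'],o['qpos'].round(3),o['position'].round(1),o['eef_rot'].round(4))"
```

```text
0.1 [-1.382  0.435  0.025  1.574 -0.012  1.134 -0.075] [179.7 598.1 226. ] [ 1.454e-01  9.894e-01 -7.000e-04 -1.000e-04]
```

The call was refused, probably because "turn" has to be given, so I'm including it.

Request:
{"fn": "arm_command", "kwargs": {
  "steps": [
    {"xyz": [0,0,-50],"turn": 0},
    {"xyz": [0,0,-100],"turn": 0},
    {"xyz": [0,0,-130],"turn": 0},
    {"xyz": [-40,-27,-130],"turn": 0},
    {"xyz": [-80,-54,-130],"turn": 0},
    {"xyz": [-120,-81,-130],"turn": 0},
    {"xyz": [-160,-107,-130],"turn": 0},
    {"xyz": [-200,-134,-130],"turn": 0},
    {"xyz": [-240,-161,-130],"turn": 0},
    {"xyz": [-280,-188,-130],"turn": 0},
    {"xyz": [-320,-215,-130],"turn": 0},
    {"xyz": [-360,-242,-130],"turn": 0},
    {"xyz": [-400,-268,-130],"turn": 0},
    {"xyz": [-440,-295,-130],"turn": 0},
    {"xyz": [-480,-322,-130],"turn": 0},
    {"xyz": [-520,-349,-130],"turn": 0},
    {"xyz": [-560,-376,-130],"turn": 0},
    {"xyz": [-600,-403,-130],"turn": 0},
    {"xyz": [-624,-419,-130],"turn": 0},
    {"xyz": [-624,-419,-130],"turn": 0}
  ]
}}

```text
t: 2.1
position: [658.2, 12.4, 355.4]
eef_rot: [0.149, 0.989, -0.002, -0.0]
force: [0.7, -0.2, 1.0]
opening: 91.6
gripper_force: 0.0
```

```bash
python3 -c "
from plant import sensors
o=sensors.get_obs();print(o['t'],o['qpos'].round(3),o['position'].round(1),o['eef_rot'].round(4))"
```

```text
2.1 [-0.359  0.44   0.418  1.292 -0.172  1.446  1.317] [658.2  12.4 355.4] [ 1.487e-01  9.889e-01 -1.700e-03 -3.000e-04]
```

Request:
{"fn": "arm_command", "kwargs": {
  "steps": [
    {"xyz": [0,0,0],"turn": -0.14},
    {"xyz": [0,0,0],"turn": -0.28},
    {"xyz": [0,0,0],"turn": -0.42},
    {"xyz": [0,0,0],"turn": -0.56},
    {"xyz": [0,0,0],"turn": -0.7},
    {"xyz": [0,0,0],"turn": -0.84},
    {"xyz": [0,0,0],"turn": -0.95},
    {"xyz": [0,0,0],"turn": -0.95},
    {"xyz": [0,0,0],"turn": -0.95}
  ]
}}

```text
t: 3.0
position: [656.6, 18.3, 356.5]
eef_rot: [-0.322, 0.947, 0.0, -0.0]
force: [-0.9, -0.3, -0.0]
opening: 91.7
gripper_force: 0.0
```

```bash
cat > st.py <<'E'
from plant import sensors
from scipy.spatial.transform import Rotation as R
import numpy as np
def st():
    o=sensors.get_obs(); M=R.from_quat(o['eef_rot']).as_matrix(); p=o['position']
    d=p[:2]-[600,-26.5]; a=np.arctan2(d[1],d[0]); ya=np.arctan2(M[1,1],M[0,1])
    f=o['force']; tf=f[:2]@[-np.sin(a),np.cos(a)]; rf=f[:2]@[np.cos(a),np.sin(a)]
    print('t',round(o['t'],2),'p',p.round(1),'ang',round(a,3),'r',round(np.hypot(*d),1),'yang-90',round(ya-np.pi/2,3),'Ft',round(tf,1),'Fr',round(rf,1),'Fz',round(f[2],1),'open',round(o['opening'],1),'q',o['qpos'].round(2), 'ftz',o['ft_torque'].round(2))
    return M
if __name__=="__main__": st()
E
python3 st.py
```

```text
t 3.0 p [656.6  18.3 356.5] ang 0.67 r 72.2 yang-90 0.655 Ft 0.4 Fr -0.9 Fz -0.0 open 91.7 q [-0.24  0.43  0.21  1.28 -0.09  1.44  2.19] ftz [ 0.05  0.04 -0.02]
```

Request:
{"fn": "arm_command", "kwargs": {
  "steps": [
    {"xyz": [0,0,40],"turn": 0},
    {"xyz": [0,0,75],"turn": 0},
    {"xyz": [0,0,95],"turn": 0},
    {"xyz": [0,0,107],"turn": 0},
    {"xyz": [0,0,107],"turn": 0}
  ]
}}

```text
t: 3.5
position: [656.0, 18.0, 248.3]
eef_rot: [-0.323, 0.947, 0.0, -0.001]
force: [-0.3, -0.4, 0.6]
opening: 91.6
gripper_force: 0.0
```

Request:
{"fn": "arm_command", "kwargs": {
  "steps": [
    {"xyz": [0,0,0],"turn": 0},
    {"xyz": [0,0,0],"turn": 0},
    {"xyz": [0,0,0],"turn": 0},
    {"xyz": [0,0,0],"turn": 0},
    {"xyz": [0,0,0],"turn": 0},
    {"xyz": [0,0,0],"turn": 0}
  ],
  "grip": 0.22,
  "squeeze": 30
}}

```text
t: 4.1
position: [656.9, 17.7, 249.9]
eef_rot: [-0.323, 0.946, 0.0, 0.0]
force: [-0.5, -0.6, 1.2]
opening: 48.8
gripper_force: 0.0
```

```bash
python3 st.py; python3 -c "
from plant import cams;import cv2,numpy as np
a=cams.snapshot('top')[115:205,235:325,::-1];b=cams.snapshot('side')[135:225,255:345,::-1]
cv2.imwrite('pics/z1.png',np.hstack([cv2.resize(i,None,fx=4.4,fy=4.4,interpolation=cv2.INTER_CUBIC) for i in(a,b)]))"
```

```text
t 4.1 p [656.9  17.7 249.9] ang 0.661 r 72.1 yang-90 0.658 Ft -0.2 Fr -0.8 Fz 1.2 open 48.8 q [-0.23  0.47  0.2   1.47 -0.09  1.21  2.2 ] ftz [0.01 0.06 0.03]
```

View pics/z1.png

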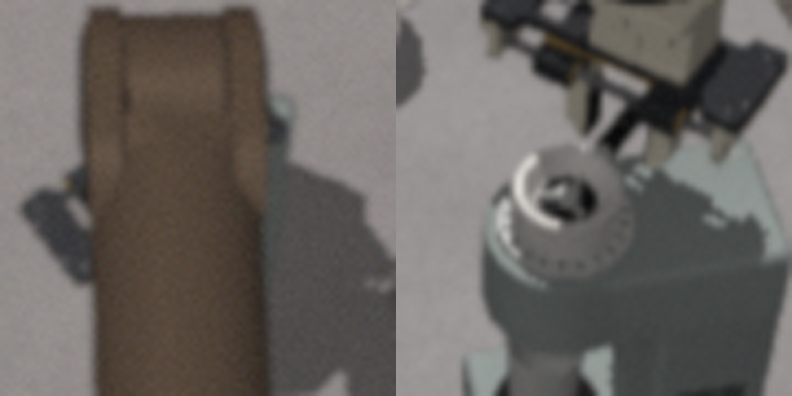

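The side view shows the fingers straddling the lever at about (620,120) in the crop and still closing. I let them finish and then sweep 2.1 rad. That is safe, because touch is at least 2.5 rad away.

Request:
{"fn": "arm_command", "kwargs": {
  "steps": [
    {"xyz": [0,0,0],"turn": 0},
    {"xyz": [0,0,0],"turn": 0},
    {"xyz": [0,0,0],"turn": 0},
    {"xyz": [0,0,0],"turn": 0},
    {"xyz": [0,0,0],"turn": 0}
  ]
}}

```text
t: 4.7
position: [656.8, 17.8, 249.7]
eef_rot: [-0.323, 0.946, 0.0, -0.0]
force: [-0.1, 0.1, -0.1]
opening: 20.2
gripper_force: 0.0
```

Request:
{"fn": "arm_command", "kwargs": {
  "steps": [
    {"xyz": [0.5,-8.6,0],"turn": 0.12},
    {"xyz": [2.1,-17.1,0],"turn": 0.24},
    {"xyz": [4.6,-25.4,0],"turn": 0.36},
    {"xyz": [8.1,-33.2,0],"turn": 0.48},
    {"xyz": [12.6,-40.6,0],"turn": 0.6},
    {"xyz": [17.9,-47.5,0],"turn": 0.72},
    {"xyz": [23.9,-53.6,0],"turn": 0.84},
    {"xyz": [30.7,-59,0],"turn": 0.96},
    {"xyz": [38.1,-63.5,0],"turn": 1.08},
    {"xyz": [45.9,-67.1,0],"turn": 1.2},
    {"xyz": [45.9,-67.1,0],"turn": 1.2},
    {"xyz": [45.9,-67.1,0],"turn": 1.2}
  ]
}}

```text
t: 5.9
position: [661.6, -64.0, 249.8]
eef_rot: [0.266, 0.964, -0.0, 0.0]
force: [-0.5, -2.1, 1.3]
opening: 20.3
gripper_force: 1.2
```

```bash
python3 st.py
```

```text
t 5.9 p [661.6 -64.  249.8] ang -0.547 r 72.1 yang-90 -0.539 Ft -2.0 Fr 0.7 Fz 1.3 open 20.3 q [-0.29  0.51  0.49  1.46 -0.25  1.23  1.26] ftz [-0.58  0.1   0.04]
```

Request:
{"fn": "arm_command", "kwargs": {
  "steps": [
    {"xyz": [0.5,-8.6,0],"turn": 0.12},
    {"xyz": [2.1,-17.1,0],"turn": 0.24},
    {"xyz": [4.6,-25.4,0],"turn": 0.36},
    {"xyz": [8.1,-33.2,0],"turn": 0.48},
    {"xyz": [12.6,-40.6,0],"turn": 0.6},
    {"xyz": [17.9,-47.5,0],"turn": 0.72},
    {"xyz": [23.9,-53.6,0],"turn": 0.84},
    {"xyz": [30.7,-59,0],"turn": 0.96},
    {"xyz": [33.1,-60.6,0],"turn": 1.0},
    {"xyz": [33.1,-60.6,0],"turn": 1.0},
    {"xyz": [33.1,-60.6,0],"turn": 1.0}
  ]
}}

```text
t: 7.0
position: [602.4, -97.6, 249.7]
eef_rot: [0.695, 0.719, 0.0, -0.0]
force: [0.6, -0.5, 0.6]
opening: 20.0
gripper_force: 0.0
```

```bash
python3 st.py
```

```text
t 7.0 p [602.4 -97.6 249.7] ang -1.537 r 71.1 yang-90 -1.538 Ft 0.6 Fr 0.5 Fz 0.6 open 20.0 q [-0.44  0.46  0.76  1.62 -0.34  1.2   0.43] ftz [-0.15  0.06  0.  ]
```

Request:
{"fn": "arm_command", "kwargs": {
  "steps": [
    {"xyz": [0.4,-7.2,0],"turn": 0.1},
    {"xyz": [1.4,-14.3,0],"turn": 0.2},
    {"xyz": [3.2,-21.3,0],"turn": 0.3},
    {"xyz": [5.1,-26.7,0],"turn": 0.38},
    {"xyz": [5.1,-26.7,0],"turn": 0.38},
    {"xyz": [5.1,-26.7,0],"turn": 0.38}
  ]
}}

```text
t: 7.6
position: [577.8, -94.2, 250.5]
eef_rot: [0.819, 0.574, 0.002, 0.002]
force: [7.5, -2.4, -1.2]
opening: 20.5
gripper_force: 4.2
```

```bash
python3 st.py
```

```text
t 7.6 p [577.8 -94.2 250.5] ang -1.888 r 71.3 yang-90 -1.918 Ft 7.8 Fr -0.1 Fz -1.2 open 20.5 q [-0.54  0.44  0.88  1.69 -0.36  1.18  0.09] ftz [-0.57 -1.6   0.09]
```

Request:
{"fn": "arm_command", "kwargs": {
  "steps": [
    {"xyz": [0,0,0],"turn": 0},
    {"xyz": [0,-0.6,0],"turn": 0.01},
    {"xyz": [0,-1.2,0],"turn": 0.02},
    {"xyz": [0,-1.2,0],"turn": 0.02}
  ]
}}

```text
t: 8.0
position: [577.8, -94.0, 250.6]
eef_rot: [0.824, 0.566, 0.002, 0.003]
force: [13.1, -3.4, -5.0]
opening: 20.2
gripper_force: 6.6
```

```bash
python3 st.py
```

```text
t 8.0 p [577.8 -94.  250.6] ang -1.889 r 71.0 yang-90 -1.938 Ft 13.5 Fr -0.8 Fz -5.0 open 20.2 q [-0.54  0.44  0.89  1.69 -0.36  1.18  0.07] ftz [-0.79 -2.6   0.  ]
```

Request:
{"fn": "arm_command", "kwargs": {
  "steps": [
    {"xyz": [0,0,0],"turn": 0},
    {"xyz": [0,0,0],"turn": 0},
    {"xyz": [0,0,0],"turn": 0}
  ]
}}

```text
t: 8.3
position: [577.8, -94.0, 250.7]
eef_rot: [0.824, 0.566, 0.002, 0.003]
force: [12.7, -3.7, -6.2]
opening: 19.9
gripper_force: 6.5
```

```bash
python3 st.py; python3 -c "
from plant import cams;import cv2,numpy as np
a=cams.snapshot('top')[115:205,235:325,::-1];b=cams.snapshot('side')[135:225,255:345,::-1]
cv2.imwrite('pics/z2.png',np.hstack([cv2.resize(i,None,fx=4.4,fy=4.4,interpolation=cv2.INTER_CUBIC) for i in(a,b)]))"; python3 st.py
```

```text
t 8.3 p [577.8 -94.  250.7] ang -1.889 r 71.1 yang-90 -1.938 Ft 13.3 Fr -0.5 Fz -6.2 open 19.9 q [-0.54  0.44  0.89  1.69 -0.36  1.18  0.07] ftz [-0.74 -2.61  0.1 ]
t 8.4 p [577.8 -94.  250.6] ang -1.889 r 71.0 yang-90 -1.938 Ft 13.2 Fr -1.1 Fz -4.5 open 20.4 q [-0.54  0.44  0.89  1.69 -0.36  1.18  0.07] ftz [-0.72 -2.62  0.1 ]
```

View pics/z2.png

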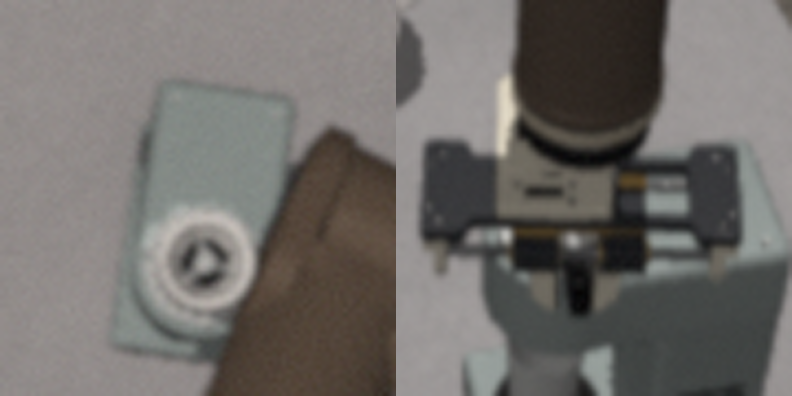

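In the side view the black lever end sits at about (578,280), between the fingers, with nothing else in contact. I ease back a little and read force against travel, to confirm this is the spring of the burrs.

Request:
{"fn": "arm_command", "kwargs": {
  "steps": [
    {"xyz": [0,1,0],"turn": -0.01},
    {"xyz": [0,1.5,0],"turn": -0.02},
    {"xyz": [0,1.5,0],"turn": -0.02},
    {"xyz": [0,1.5,0],"turn": -0.02}
  ]
}}

```text
t: 8.8
position: [577.8, -94.2, 250.5]
eef_rot: [0.819, 0.574, 0.001, 0.002]
force: [6.7, -2.2, -0.5]
opening: 19.8
gripper_force: 3.4
```

```bash
python3 st.py
```

```text
t 8.8 p [577.8 -94.2 250.5] ang -1.887 r 71.3 yang-90 -1.918 Ft 7.1 Fr -0.0 Fz -0.5 open 19.8 q [-0.53  0.44  0.88  1.69 -0.36  1.18  0.09] ftz [-0.35 -1.3   0.07]
```

Request:
{"fn": "arm_command", "kwargs": {
  "steps": [
    {"xyz": [0,1,0],"turn": -0.01},
    {"xyz": [0,1.5,0],"turn": -0.02},
    {"xyz": [0,1.5,0],"turn": -0.02},
    {"xyz": [0,1.5,0],"turn": -0.02}
  ]
}}

```text
t: 9.2
position: [577.6, -94.5, 250.0]
eef_rot: [0.814, 0.581, 0.001, 0.0]
force: [4.4, -0.4, 0.4]
opening: 20.6
gripper_force: 2.7
```

```bash
python3 st.py
```

```text
t 9.2 p [577.6 -94.5 250. ] ang -1.889 r 71.5 yang-90 -1.901 Ft 4.3 Fr -0.9 Fz 0.4 open 20.6 q [-0.53  0.44  0.87  1.69 -0.36  1.18  0.11] ftz [-0.14 -1.1   0.07]
```

Request:
{"fn": "arm_command", "kwargs": {
  "steps": [
    {"xyz": [0,1,0],"turn": -0.01},
    {"xyz": [0,1.5,0],"turn": -0.02},
    {"xyz": [0,1.5,0],"turn": -0.02},
    {"xyz": [0,1.5,0],"turn": -0.02}
  ]
}}

```text
t: 9.6
position: [577.7, -95.0, 249.4]
eef_rot: [0.808, 0.589, -0.0, -0.0]
force: [-0.7, 0.7, 0.6]
opening: 20.2
gripper_force: 0.1
```

```bash
python3 st.py
```

```text
t 9.6 p [577.7 -95.  249.4] ang -1.886 r 72.0 yang-90 -1.882 Ft -0.9 Fr -0.4 Fz 0.6 open 20.2 q [-0.52  0.44  0.87  1.69 -0.36  1.18  0.12] ftz [-0.06 -0.01  0.01]
```

Request:
{"fn": "arm_command", "kwargs": {
  "steps": [
    {"xyz": [0,2,0],"turn": -0.03},
    {"xyz": [0.1,4,0],"turn": -0.055},
    {"xyz": [0.2,6,0],"turn": -0.08},
    {"xyz": [0.3,7,0],"turn": -0.1},
    {"xyz": [0.3,7,0],"turn": -0.1},
    {"xyz": [0.3,7,0],"turn": -0.1}
  ]
}}

```text
t: 10.2
position: [584.8, -96.9, 249.6]
eef_rot: [0.778, 0.629, -0.0, -0.0]
force: [-1.0, 0.3, -1.6]
opening: 19.8
gripper_force: 1.1
```

```bash
python3 st.py
```

```text
t 10.2 p [584.8 -96.9 249.6] ang -1.783 r 72.0 yang-90 -1.782 Ft -1.1 Fr -0.1 Fz -1.6 open 19.8 q [-0.5   0.45  0.84  1.67 -0.35  1.19  0.22] ftz [0.   0.44 0.01]
```

Request:
{"fn": "arm_command", "kwargs": {
  "steps": [
    {"xyz": [0,-2.2,0],"turn": 0.03},
    {"xyz": [0.1,-4.3,0],"turn": 0.06},
    {"xyz": [0.1,-4.3,0],"turn": 0.06},
    {"xyz": [0.1,-4.3,0],"turn": 0.06}
  ]
}}

```text
t: 10.6
position: [581.1, -95.9, 249.9]
eef_rot: [0.796, 0.605, 0.0, 0.0]
force: [-0.2, 0.4, 0.7]
opening: 20.3
gripper_force: 0.0
```

```bash
python3 st.py
```

```text
t 10.6 p [581.1 -95.9 249.9] ang -1.837 r 71.9 yang-90 -1.842 Ft -0.3 Fr -0.4 Fz 0.7 open 20.3 q [-0.51  0.44  0.86  1.68 -0.36  1.18  0.16] ftz [-0.07  0.06 -0.  ]
```

Request:
{"fn": "arm_command", "kwargs": {
  "steps": [
    {"xyz": [0,-1,0],"turn": 0.015},
    {"xyz": [0,-2.2,0],"turn": 0.03},
    {"xyz": [0,-2.2,0],"turn": 0.03},
    {"xyz": [0,-2.2,0],"turn": 0.03}
  ]
}}

```text
t: 11.0
position: [578.7, -95.3, 249.7]
eef_rot: [0.805, 0.593, 0.0, 0.0]
force: [-0.1, -0.6, -0.3]
opening: 20.4
gripper_force: 0.0
```

```bash
python3 st.py
```

```text
t 11.0 p [578.7 -95.3 249.7] ang -1.871 r 72.0 yang-90 -1.872 Ft 0.1 Fr 0.7 Fz -0.3 open 20.4 q [-0.52  0.44  0.87  1.69 -0.36  1.18  0.13] ftz [-0.09  0.09  0.03]
```

Request:
{"fn": "arm_command", "kwargs": {
  "steps": [
    {"xyz": [0,-1,0],"turn": 0.015},
    {"xyz": [0,-2.2,0],"turn": 0.03},
    {"xyz": [0,-2.2,0],"turn": 0.03},
    {"xyz": [0,-2.2,0],"turn": 0.03}
  ]
}}

```text
t: 11.4
position: [577.6, -94.9, 250.0]
eef_rot: [0.814, 0.581, 0.001, 0.001]
force: [4.8, -1.2, -2.2]
opening: 20.3
gripper_force: 2.6
```

```bash
python3 st.py; python3 -c "
from plant import cams;import cv2,numpy as np
b=cams.snapshot('side')[40:290,190:440,::-1]
cv2.imwrite('pics/z3.png',cv2.resize(b,None,fx=2.3,fy=2.3,interpolation=cv2.INTER_CUBIC))"
```

```text
t 11.4 p [577.6 -94.9 250. ] ang -1.888 r 71.9 yang-90 -1.902 Ft 5.0 Fr -0.3 Fz -2.2 open 20.3 q [-0.53  0.44  0.87  1.69 -0.36  1.18  0.11] ftz [-0.34 -1.    0.05]
```

View pics/z3.png

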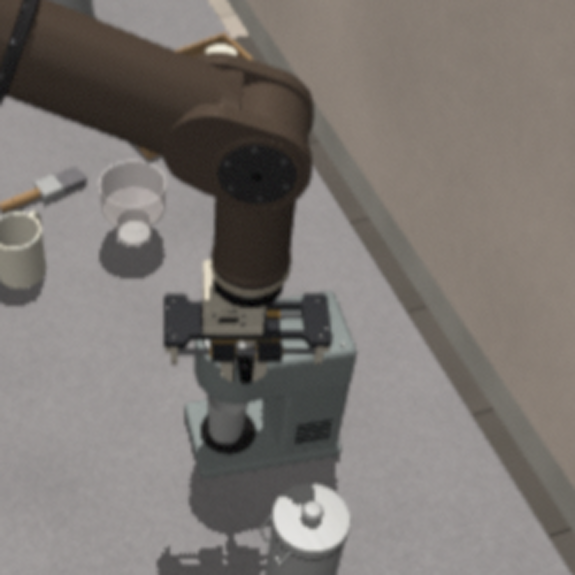

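Request:
{"fn": "arm_command", "kwargs": {
  "steps": [
    {"xyz": [0,2,0],"turn": -0.03},
    {"xyz": [0.1,3.5,0],"turn": -0.05},
    {"xyz": [0.1,3.5,0],"turn": -0.05}
  ]
}}

```text
t: 11.75
position: [579.8, -95.8, 249.7]
eef_rot: [0.799, 0.601, -0.0, -0.0]
force: [-0.8, 0.4, 0.0]
opening: 20.3
gripper_force: 0.0
```

Request:
{"fn": "arm_command", "kwargs": {
  "steps": [
    {"xyz": [0,0,0],"turn": 0},
    {"xyz": [0,0,0],"turn": 0},
    {"xyz": [0,0,0],"turn": 0}
  ],
  "grip": 0.1,
  "squeeze": 20
}}

```text
t: 12.05
position: [579.7, -95.8, 249.7]
eef_rot: [0.799, 0.601, -0.0, -0.0]
force: [-0.2, -0.8, -1.0]
opening: 15.2
gripper_force: 20.0
```

```bash
python3 st.py
```

```text
t 12.05 p [579.7 -95.8 249.7] ang -1.856 r 72.2 yang-90 -1.852 Ft -0.0 Fr 0.9 Fz -1.0 open 15.2 q [-0.52  0.44  0.86  1.68 -0.36  1.18  0.15] ftz [-0.16  0.21 -0.07]
```

Request:
{"fn": "arm_command", "kwargs": {
  "steps": [
    {"xyz": [0,-1.5,0],"turn": 0.02},
    {"xyz": [0,-2.2,0],"turn": 0.03},
    {"xyz": [0,-2.2,0],"turn": 0.03},
    {"xyz": [0,-2.2,0],"turn": 0.03}
  ]
}}

```text
t: 12.45
position: [579.4, -95.6, 249.9]
eef_rot: [0.808, 0.589, 0.001, 0.002]
force: [7.6, -3.6, -6.6]
opening: 15.4
gripper_force: 20.3
```

```bash
python3 st.py
```

```text
t 12.45 p [579.4 -95.6 249.9] ang -1.86 r 72.1 yang-90 -1.882 Ft 8.3 Fr 1.3 Fz -6.6 open 15.4 q [-0.52  0.44  0.87  1.69 -0.36  1.18  0.12] ftz [-0.77 -1.56  0.3 ]
```

Request:
{"fn": "arm_command", "kwargs": {
  "steps": [
    {"xyz": [0,2.2,0],"turn": -0.03},
    {"xyz": [0.1,4.4,0],"turn": -0.06},
    {"xyz": [0.2,5.8,0],"turn": -0.08},
    {"xyz": [0.2,5.8,0],"turn": -0.08},
    {"xyz": [0.2,5.8,0],"turn": -0.08}
  ]
}}

```text
t: 12.95
position: [583.2, -96.7, 249.6]
eef_rot: [0.784, 0.621, -0.0, -0.0]
force: [-2.6, 0.2, 1.6]
opening: 15.6
gripper_force: 20.0
```

```bash
python3 st.py
```

```text
t 12.95 p [583.2 -96.7 249.6] ang -1.805 r 72.2 yang-90 -1.802 Ft -2.5 Fr 0.4 Fz 1.6 open 15.6 q [-0.5   0.44  0.84  1.67 -0.35  1.19  0.2 ] ftz [-0.13  0.53  0.01]
```

Request:
{"fn": "arm_command", "kwargs": {
  "steps": [
    {"xyz": [0.1,2.2,0],"turn": -0.03},
    {"xyz": [0.1,4.3,0],"turn": -0.06},
    {"xyz": [0.1,4.3,0],"turn": -0.06},
    {"xyz": [0.1,4.3,0],"turn": -0.06}
  ]
}}

```text
t: 13.35
position: [587.8, -97.6, 249.7]
eef_rot: [0.765, 0.644, 0.0, 0.0]
force: [-1.5, 0.8, -2.1]
opening: 15.2
gripper_force: 20.0
```

```bash
python3 st.py
```

```text
t 13.35 p [587.8 -97.6 249.7] ang -1.741 r 72.2 yang-90 -1.742 Ft -1.7 Fr -0.5 Fz -2.1 open 15.2 q [-0.49  0.45  0.82  1.66 -0.35  1.19  0.25] ftz [-0.09  0.28  0.06]
```

Request:
{"fn": "arm_command", "kwargs": {
  "steps": [
    {"xyz": [0.1,-3.6,0],"turn": 0.05},
    {"xyz": [0.3,-7,0],"turn": 0.1},
    {"xyz": [0.6,-10,0],"turn": 0.13},
    {"xyz": [0.8,-11.5,0],"turn": 0.14},
    {"xyz": [0.8,-11.5,0],"turn": 0.14},
    {"xyz": [0.8,-11.5,0],"turn": 0.14}
  ],
  "squeeze": 40
}}

```text
t: 13.95
position: [579.4, -95.6, 250.1]
eef_rot: [0.808, 0.589, 0.002, 0.003]
force: [12.4, -4.4, -11.0]
opening: 15.0
gripper_force: 40.3
```

```bash
python3 st.py
```

```text
t 13.95 p [579.4 -95.6 250.1] ang -1.86 r 72.1 yang-90 -1.881 Ft 13.2 Fr 0.7 Fz -11.0 open 15.0 q [-0.53  0.44  0.87  1.69 -0.36  1.18  0.12] ftz [-1.08 -2.54  0.35]
```

Request:
{"fn": "arm_command", "kwargs": {
  "steps": [
    {"xyz": [0,-0.7,0],"turn": 0.01},
    {"xyz": [0,-1.4,0],"turn": 0.02},
    {"xyz": [0,-1.4,0],"turn": 0.02},
    {"xyz": [0,-1.4,0],"turn": 0.02}
  ]
}}

```text
t: 14.35
position: [579.4, -95.5, 250.2]
eef_rot: [0.814, 0.581, 0.002, 0.004]
force: [18.2, -6.9, -15.2]
opening: 15.0
gripper_force: 41.0
```

```bash
python3 st.py
```

```text
t 14.35 p [579.4 -95.5 250.2] ang -1.861 r 72.1 yang-90 -1.9 Ft 19.4 Fr 1.4 Fz -15.2 open 15.0 q [-0.53  0.44  0.87  1.69 -0.36  1.17  0.11] ftz [-1.44 -3.67  0.59]
```

The stop does not depend on the pinch or the opening, works only clockwise, and sits exactly in the middle of a click. I take it as the touch, though it feels stiffer than described. I unload it, and once aligned I back off 4 clicks (1.257 rad).

Request:
{"fn": "arm_command", "kwargs": {
  "steps": [
    {"xyz": [0,2.5,0],"turn": -0.03},
    {"xyz": [0.1,4.7,0],"turn": -0.046},
    {"xyz": [0.1,4.7,0],"turn": -0.046},
    {"xyz": [0.1,4.7,0],"turn": -0.046}
  ],
  "squeeze": 20
}}

```text
t: 14.75
position: [579.9, -95.9, 249.9]
eef_rot: [0.801, 0.599, 0.0, 0.0]
force: [2.4, 0.5, -1.8]
opening: 15.0
gripper_force: 19.9
```

```bash
python3 st.py
```

```text
t 14.75 p [579.9 -95.9 249.9] ang -1.853 r 72.2 yang-90 -1.857 Ft 2.2 Fr -1.2 Fz -1.8 open 15.0 q [-0.52  0.44  0.86  1.68 -0.36  1.18  0.15] ftz [ 0.02 -0.38 -0.11]
```

Request:
{"fn": "arm_command", "kwargs": {
  "steps": [
    {"xyz": [0.5,8.6,0],"turn": -0.12},
    {"xyz": [2.1,17.1,0],"turn": -0.24},
    {"xyz": [4.6,25.4,0],"turn": -0.36},
    {"xyz": [8.1,33.2,0],"turn": -0.48},
    {"xyz": [12.6,40.6,0],"turn": -0.6},
    {"xyz": [17.9,47.5,0],"turn": -0.72},
    {"xyz": [23.9,53.6,0],"turn": -0.84},
    {"xyz": [30.7,59,0],"turn": -0.96},
    {"xyz": [38.1,63.5,0],"turn": -1.08},
    {"xyz": [45.9,67.1,0],"turn": -1.2},
    {"xyz": [49.8,68.5,0],"turn": -1.257},
    {"xyz": [49.8,68.5,0],"turn": -1.257},
    {"xyz": [49.8,68.5,0],"turn": -1.257}
  ]
}}

```text
t: 16.05
position: [659.8, -67.1, 250.0]
eef_rot: [0.296, 0.955, 0.0, 0.001]
force: [4.3, 1.5, -0.4]
opening: 15.2
gripper_force: 20.0
```

```bash
python3 st.py
```

```text
t 16.05 p [659.8 -67.1 250. ] ang -0.596 r 72.3 yang-90 -0.601 Ft 3.7 Fr 2.7 Fz -0.4 open 15.2 q [-0.3   0.51  0.5   1.47 -0.25  1.23  1.21] ftz [ 0.2  -1.05 -0.21]
```

Request:
{"fn": "arm_command", "kwargs": {
  "steps": [
    {"xyz": [0,0,0],"turn": 0},
    {"xyz": [0,0,0],"turn": 0},
    {"xyz": [0,0,0],"turn": 0},
    {"xyz": [0,0,0],"turn": 0},
    {"xyz": [0,0,0],"turn": 0},
    {"xyz": [0,0,0],"turn": 0},
    {"xyz": [0,0,-30],"turn": 0},
    {"xyz": [0,0,-70],"turn": 0},
    {"xyz": [0,0,-110],"turn": 0},
    {"xyz": [-40,0,-120],"turn": 0},
    {"xyz": [-80,0,-120],"turn": 0},
    {"xyz": [-120,0,-120],"turn": 0},
    {"xyz": [-160,0,-120],"turn": 0}
  ],
  "grip": 0.6
}}

```text
t: 17.35
position: [792.5, -157.9, 370.0]
eef_rot: [0.294, 0.956, 0.0, 0.0]
force: [1.2, 0.3, 1.4]
opening: 55.1
gripper_force: 0.0
```

```bash
python3 st.py; python3 -c "
from plant import cams;import cv2,numpy as np
A=cams.snapshot('top');B=cams.snapshot('side');cv2.imwrite('pics/t4.png',A[:,:,::-1]);cv2.imwrite('pics/s4.png',B[:,:,::-1])
a=A[115:205,235:325,::-1];b=B[135:225,255:345,::-1]
cv2.imwrite('pics/z4.png',np.hstack([cv2.resize(i,None,fx=4.4,fy=4.4,interpolation=cv2.INTER_CUBIC) for i in(a,b)]))"
```

```text
t 17.35 p [ 792.5 -157.9  370. ] ang -0.599 r 233.1 yang-90 -0.598 Ft 0.9 Fr 0.8 Fz 1.4 open 55.1 q [-0.04  0.78  0.52  0.7  -0.36  1.72  1.26] ftz [-0.01 -0.09 -0.02]
```

View pics/z4.png

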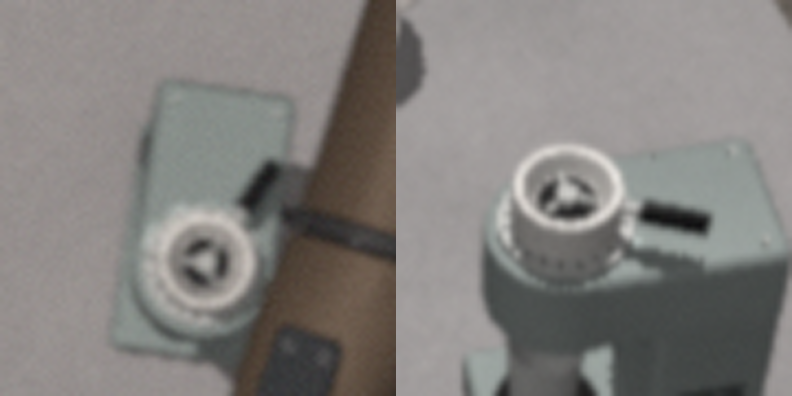

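The lever now points to the right and rear: crop top from (247,205) to (270,170), about -0.6 rad. No obstacle is visible around the collar. I measure the angle at rest in both picture sets.

```bash
python3 - <<'E'
from h import *
C=np.array([600,-26.5])
for f,n,box in(("top0","top",(258,146,279,168)),("side0","side",(298,155,318,172)),("t4","top",(288,148,301,164)),("s4","side",(308,178,320,190))):
    im=cv2.cvtColor(cv2.imread(f"pics/{f}.png"),cv2.COLOR_BGR2GRAY).astype(float); x0,y0,x1,y1=box
    s=im[y0:y1,x0:x1]; w=np.clip(70-s,0,None); 
    ys,xs=np.mgrid[y0:y1,x0:x1]; c=(np.sum(w*xs)/w.sum(),np.sum(w*ys)/w.sum())
    P=onz(n,c,265)[:2]-C; print(f,np.round(c,1),P.round(1),'r',np.hypot(*P).round(1),'ang',np.arctan2(P[1],P[0]).round(3), (w>15).sum())
E
```

```text
top0 [268.6 157.2] [55.7 42.9] r 70.3 ang 0.657 38
side0 [306.4 163.3] [57.3 46.2] r 73.6 ang 0.678 45
t4 [294.2 157.4] [ 56.5 -43.1] r 71.1 ang -0.651 39
s4 [315.3 183.8] [ 51.4 -35.3] r 62.4 ang -0.601 28
```

The lever rests four clicks from the stop. The stop was stiffer than the description says, so I check it once more with another grip (radius 84, higher, caged loosely) and then back off again.

Request:
{"fn": "arm_command", "kwargs": {
  "steps": [
    {"xyz": [40,0,0],"turn": 0},
    {"xyz": [80,0,0],"turn": 0},
    {"xyz": [120,0,0],"turn": 0},
    {"xyz": [149,0,0],"turn": 0},
    {"xyz": [149,0,0],"turn": 0},
    {"xyz": [149,0,40],"turn": 0},
    {"xyz": [149,0,80],"turn": 0},
    {"xyz": [149,0,105],"turn": 0},
    {"xyz": [149,0,114],"turn": 0},
    {"xyz": [149,0,114],"turn": 0}
  ]
}}

```text
t: 18.45
position: [668.1, -73.6, 254.9]
eef_rot: [0.295, 0.955, -0.0, -0.001]
force: [0.6, -0.4, -0.3]
opening: 55.4
gripper_force: 0.0
```

Request:
{"fn": "arm_command", "kwargs": {
  "steps": [
    {"xyz": [0,0,0],"turn": 0},
    {"xyz": [0,0,0],"turn": 0},
    {"xyz": [0,0,0],"turn": 0},
    {"xyz": [0,0,0],"turn": 0},
    {"xyz": [0,0,0],"turn": 0},
    {"xyz": [0,0,0],"turn": 0}
  ],
  "grip": 0.22,
  "squeeze": 30
}}

```text
t: 19.05
position: [668.4, -73.5, 255.9]
eef_rot: [0.295, 0.956, 0.0, 0.0]
force: [-0.1, 0.2, -0.2]
opening: 20.4
gripper_force: 0.0
```

```bash
python3 st.py
```

```text
t 19.05 p [668.4 -73.5 255.9] ang -0.602 r 83.0 yang-90 -0.599 Ft 0.1 Fr -0.2 Fz -0.2 open 20.4 q [-0.29  0.52  0.52  1.43 -0.26  1.25  1.23] ftz [-0.06  0.09 -0.06]
```

Request:
{"fn": "arm_command", "kwargs": {
  "steps": [
    {"xyz": [0.7,-10.9,0],"turn": 0.13},
    {"xyz": [2.8,-21.6,0],"turn": 0.26},
    {"xyz": [6.3,-31.9,0],"turn": 0.39},
    {"xyz": [11.1,-41.7,0],"turn": 0.52},
    {"xyz": [17.1,-50.8,0],"turn": 0.65},
    {"xyz": [24.3,-59.1,0],"turn": 0.78},
    {"xyz": [32.4,-66.3,0],"turn": 0.91},
    {"xyz": [41.5,-72.4,0],"turn": 1.04},
    {"xyz": [51.2,-77.3,0],"turn": 1.17},
    {"xyz": [56.7,-79.4,0],"turn": 1.24},
    {"xyz": [61.5,-80.9,0],"turn": 1.3},
    {"xyz": [61.5,-80.9,0],"turn": 1.3},
    {"xyz": [61.5,-80.9,0],"turn": 1.3}
  ]
}}

```text
t: 20.35
position: [574.1, -106.1, 256.4]
eef_rot: [0.813, 0.582, 0.001, 0.002]
force: [8.7, -3.1, -3.2]
opening: 20.3
gripper_force: 4.2
```

```bash
python3 st.py
```

```text
t 20.35 p [ 574.1 -106.1  256.4] ang -1.885 r 83.7 yang-90 -1.898 Ft 9.3 Fr 0.3 Fz -3.2 open 20.3 q [-0.52  0.43  0.89  1.69 -0.36  1.19  0.13] ftz [-0.63 -1.69  0.03]
```

The same stop shows up at the same lever angle (-1.86 rad) with 9 N, so the touch is confirmed. I back off four clicks, let go and look.

Request:
{"fn": "arm_command", "kwargs": {
  "steps": [
    {"xyz": [0.7,10.9,0],"turn": -0.13},
    {"xyz": [2.8,21.6,0],"turn": -0.26},
    {"xyz": [6.3,31.9,0],"turn": -0.39},
    {"xyz": [11.1,41.7,0],"turn": -0.52},
    {"xyz": [17.1,50.8,0],"turn": -0.65},
    {"xyz": [24.3,59.1,0],"turn": -0.78},
    {"xyz": [32.4,66.3,0],"turn": -0.91},
    {"xyz": [41.5,72.4,0],"turn": -1.04},
    {"xyz": [51.2,77.3,0],"turn": -1.17},
    {"xyz": [56.7,79.4,0],"turn": -1.24},
    {"xyz": [63.2,81.4,0],"turn": -1.32},
    {"xyz": [63.2,81.4,0],"turn": -1.32},
    {"xyz": [63.2,81.4,0],"turn": -1.32}
  ]
}}

```text
t: 21.65
position: [669.3, -72.3, 255.7]
eef_rot: [0.287, 0.958, -0.0, -0.0]
force: [0.1, 0.1, 0.2]
opening: 20.4
gripper_force: 0.0
```

```bash
python3 st.py
```

```text
t 21.65 p [669.3 -72.3 255.7] ang -0.584 r 83.0 yang-90 -0.581 Ft 0.1 Fr -0.0 Fz 0.2 open 20.4 q [-0.29  0.52  0.51  1.43 -0.26  1.26  1.24] ftz [-0.04  0.02 -0.01]
```

Request:
{"fn": "arm_command", "kwargs": {
  "steps": [
    {"xyz": [0,0,0],"turn": 0},
    {"xyz": [0,0,0],"turn": 0},
    {"xyz": [0,0,0],"turn": 0},
    {"xyz": [0,0,0],"turn": 0},
    {"xyz": [0,0,0],"turn": 0},
    {"xyz": [0,0,0],"turn": 0},
    {"xyz": [0,0,-30],"turn": 0},
    {"xyz": [0,0,-70],"turn": 0},
    {"xyz": [0,0,-110],"turn": 0},
    {"xyz": [-40,0,-120],"turn": 0},
    {"xyz": [-80,0,-120],"turn": 0},
    {"xyz": [-120,0,-120],"turn": 0},
    {"xyz": [-150,0,-120],"turn": 0},
    {"xyz": [-150,0,-120],"turn": 0}
  ],
  "grip": 0.6
}}

```text
t: 23.05
position: [796.5, -157.4, 371.2]
eef_rot: [0.287, 0.958, -0.001, -0.002]
force: [-0.0, 0.1, -0.1]
opening: 54.9
gripper_force: 0.0
```

```bash
python3 st.py; python3 - <<'E'
from h import *
C=np.array([600,-26.5])
S={n:cams.snapshot(n) for n in("top","side")}
for n,box in(("top",(286,146,301,166)),("side",(308,178,330,192))):
    im=cv2.cvtColor(S[n],cv2.COLOR_RGB2GRAY).astype(float); x0,y0,x1,y1=box
    w=np.clip(60-im[y0:y1,x0:x1],0,None); ys,xs=np.mgrid[y0:y1,x0:x1]; c=(np.sum(w*xs)/w.sum(),np.sum(w*ys)/w.sum())
    P=onz(n,c,265)[:2]-C; print(n,np.round(c,1),'r',np.hypot(*P).round(1),'ang',np.arctan2(P[1],P[0]).round(3))
a=S['top'][115:205,235:325,::-1];b=S['side'][135:225,255:345,::-1]
cv2.imwrite('pics/z5.png',np.hstack([cv2.resize(i,None,fx=4.4,fy=4.4,interpolation=cv2.INTER_CUBIC) for i in(a,b)]))
E
```

```text
t 23.05 p [ 796.5 -157.4  371.2] ang -0.588 r 236.1 yang-90 -0.582 Ft 0.0 Fr -0.1 Fz -0.1 open 54.9 q [-0.03  0.8   0.52  0.66 -0.37  1.75  1.27] ftz [-0.1  -0.04 -0.01]
top [294.2 157.3] r 71.0 ang -0.647
side [318.2 184.3] r 70.5 ang -0.594
```

View pics/z5.png

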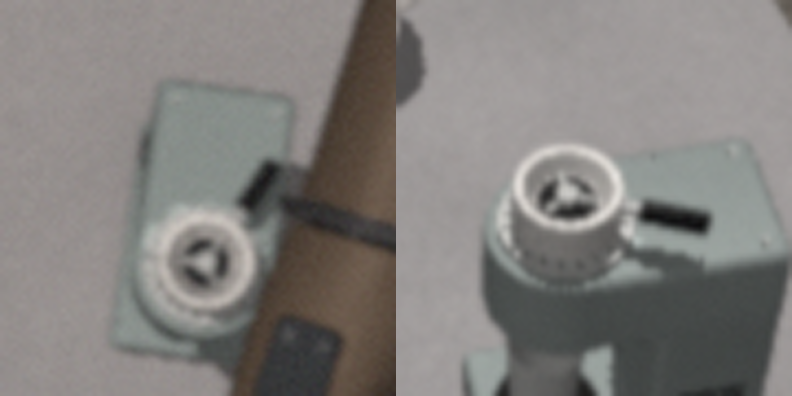

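The lever stands at about -0.61 rad in both views (crop side from (640,212) to (708,222)). That is four clicks (1.25 rad) open of the touch at -1.86, and the gripper is clear of everything.

```bash
python3 -c "
from plant import bot
print(bot.finish_job())"
```

```text
the job is handed in; nothing more can be done
None
```

I swung the lever clockwise to a stop I took as the burrs' touch, backed it off four clicks and let go, but that stop was much stiffer than the springy touch described. I felt it twice at the same angle and pushed to about 19 N at most, and nothing else on the counter was touched.

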